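# Let the loaded bench lift down by its pawl

### The job

Two small crank lifts stand on the bench with their plates wound up. Let down the one that carries the big metal paint tin: lift its pawl by the red ball grip and hold it up while the crank turns back slowly by itself under the load, until the plate is fully down, then lower the pawl back into the ratchet and let go. The tin must stay standing on its plate, and the other lift, with the small red-lidded tub on it, must stay wound up.

Things in the scene. Friction and masses are not known exactly. Their poses are not given: they have to be found in the camera images.
- tin_lift_ball (a point): Centre of the red 26 mm ball grip on the pawl's free end, tin's lift; 228 mm above the bench with the pawl down. Then x points level from pivot to ball, y along the hinge, z up. Pinch it from above, fingers closing along y: all clear but the 9 mm wide bar on its -x side. Pivot: 122 mm in -x, 20 mm lower; 30 mm up brings the ball 9 mm in -x. Nose clears the teeth at 19 mm up; lift 25 to 40 mm, 2 N.
- tin_lift_plate (a point): Centre of the top face of the tin's aluminium plate, 100 mm square with a 3 mm lip; axes parallel to the resting ball's. Height 110 mm wound up, 20 mm fully down (on its stop). The lift's fixed blue column (40 mm square, grey head, top 222 mm) is 95 mm in +x; the ball rests 165 mm in +x, 36 mm in +y. The crank, 46 mm radius, top 226 mm, turns on the column's -y side; do not hold it.
- grease_tin: Metal paint tin, silver lid, red and white label, 77 mm across, 76 mm high, 0.25 to 0.5 kg, loose on its plate; origin at the centre of its underside, z up. While the pawl is up, a built-in brake lets the plate sink at 10 to 16 mm/s, 6 to 9 s in all. A pawl let go falls by its weight and a light spring into a gap of the teeth and holds (also at the bottom); it can be lifted again.
- screw_tub: Small cream tub with a red screw lid, 58 mm across, 55 mm high, standing loose on the plate of the other lift, which looks the same (red ball on its pawl too); origin at the centre of its underside, z up, 110 mm above the bench. It stays where it is.
Not all that is in view belongs to the job. There is more than one size of the screw_tub; the job needs the smaller. Leave any turquoise look-alike of the grease_tin alone.

How it is judged (in metres and radians):
On the way, in this order (a step that is already met when the one before it is completed fails the run):
1. the pawl of the tin's lift is lifted out of the ratchet (ball at least 19 mm up) (height (world z) of tin_lift_ball above 0.247 m), for 0.2 s.
2. the plate with the tin is fully down (height (world z) of tin_lift_plate below 0.024 m), for 0.2 s.
At the end, for the whole second after the job is handed in: The tin's plate is fully down (within 4 mm of its stop), the pawl has been let down into the ratchet again (ball within 9 mm of its resting height), the tin stands upright and still on the plate, within 20 mm of its middle, and the red-lidded tub is still up on the other lift (height (world z) of tin_lift_plate below 0.024 m and height (world z) of tin_lift_ball below 0.237 m and horizontal distance between grease_tin and tin_lift_plate below 0.02 m and z of grease_tin in the frame of tin_lift_plate below 0.006 m and angle between grease_tin's own z axis and vertical below 0.1 rad and linear speed of grease_tin below 0.01 m/s and height (world z) of screw_tub above 0.1 m); the robot touches nothing.
It fails at once if the tin is knocked, or drops or is forced down fast (over 60 mm/s) (linear speed of grease_tin above 0.06 m/s).
It fails at once if the tin tips over (angle between grease_tin's own z axis and vertical above 0.3 rad).
It fails at once if the other lift is let down, or its tub knocked off (tub more than 15 mm lower) (height (world z) of screw_tub below 0.095 m).
It also fails if it takes over 54 s, if anything falls off the work surface, if the arm or the gripper's body presses on something with over 40 N, if the wrist force passes 120 N, or if a joint passes its speed limit or range.

### The arm

A 6-joint arm with a two-finger parallel gripper is mounted at the origin on a cart in front of the work surface, level with it; the furniture and walls round the work are solid. World frame = base frame: x ahead of the robot, y to its left, z up, the work surface at z = 0. Lengths are in mm, angles in rad, forces in N, time in s.
With the tool pointing down it reaches from about 350 to 875 mm from the base axis. Payload 4.2 kg.
Tool frame: the origin (TCP) lies midway between the tips of the shut fingers; the grasp point (between the pads) lies 19 mm behind it; z points along the fingers, y is the line along which they close (so a half turn about z gives the same grasp; the last joint's range is limited). The gripper opens to 87 mm and grips with 3 to 60 N. Pads are 19 mm wide; open, the fingers measure 117 mm over their backs; the gripper's body (75 mm by 190 mm) begins 51 mm behind the grasp point.
Start: joints at [1.373, 0.385, 0.008, 0, -1.194, -0.259], TCP at [275.64, 560.911, 222.55] pointing down, gripper open.
Joint ranges: [-3.14, 3.14], [-1.21, 2.06], [-1.07, 1.41], [-3.16, 2.05], [-2.99, -0.16], [-3.1, 3.1]. Speed limits (rad/s): [2.79, 2.79, 3.14, 3.14, 3.14, 3.14].

### API

Orientations are given as a unit quaternion [w, x, y, z].
In Python, from bench import status, vision, workorder, trace gives the robot as it stands. The module is installed in compiled form; this text tells all that it offers.
- The arm moves only by the tool step_arm, never from a script. Its argument "plan" is one flat list of numbers, 7 for each row, row after row: the shift along the tool's x, y, z each as a share of 0.025 m, from -1 to 1, then the turn, a rotation vector about the tool's x, y, z each as a share of 6 degrees, from -1 to 1, then the opening, from -1 (shut) to 1 (fully open). In form: [tx, ty, tz, wx, wy, wz, claw, tx, ty, tz, wx, wy, wz, claw, ...]. A call has 1 to 12 rows; each row shifts and turns the commanded pose from where the row before left it, along the tool's axes as they then stand; what a row does not reach is not made up. A row lasts 1/10 s, in which the tool goes at most 50 mm and 8.59 degrees, less where a joint would pass 70% of its speed; a pose out of reach is approached as far as the arm can. A call with a number of a shift or a turn outside -1 to 1 is refused whole. A call with a gripper value outside its range is refused whole. The fingers move at their own pace and stop on an object; the grip force is fixed at half the most. Time passes only in rows, so rows that do not move let the fingers close. It gives the time, the measured TCP pose, the force, the opening and the grip force at its end, in the units of the state.
- status.read_state(): the state, without advancing time (a new reading comes with each control period).
- vision.camera(name): name is "scene" or "top" or "wrist"; returns the picture (400x640x3 uint8, red, green, blue); there is no depth.
- vision.camera_info(name): a dict with "K" (3x3 intrinsics, pixels), "R" (3x3) and "t" (3): a world point X has camera coordinates R X + t; the wrist camera has in their place "hand_eye" (4x4, takes a point from camera to tool coordinates, whose origin is the TCP and whose axes are the flange's). Camera axes: x right, y down, z forward; pixel columns grow to the right and rows downward; lengths in mm; the calibration is good to about 2 mm. A picture is of the moment at which its call begins: read the wrist's pose just before it. camera_info takes no time and is no camera call.
- workorder.close_job(): hands the job in; it is judged then, once.
Trained networks look in the newest picture that a camera, given by its name, has taken for a name from the list of things; names that differ only in an ending like _2 or _b are one class to them, and where a whole thing is asked for, a point or a joint stands for the part that bears it (a point fixed in the world has none). Each returns a list of dicts, best first, with "score" (0 to 1); they miss things now and then, are a little off and sometimes report something else, mostly with a low value. They report only what shows in the picture. A call takes as long as a camera call. They do not tell look-alikes from the thing itself.
- trace(target, camera): "mask" (400x640 bool, what is visible of it) and "box" ([left, top, right, bottom] in pixels, round what is visible of it).
The state is a dict: "time": time; "joint_pos": joint angles; "dq": joint speeds; "joint_efforts": joint torques, N m; "tool_pos": TCP position; "tool_rot": TCP orientation; "contact_force": force on the tool from outside, world axes, zero at the start; "ft_torque": the same for the moment, N m; "width": opening from 0.0 (shut) to 1.0 (fully open); "grasp_force": force on a finger pad.
Only numpy, scipy, OpenCV 4.12 (cv2) and the standard library are available. Lean on these libraries where they do the work, as an engineer would, in place of code of your own. Each camera call takes 0.05 s, during which the arm holds its last target. There are 200 camera calls.

## Working session

There is one attempt and no reset: what is moved stays moved. The work goes in short steps, Python scripts to look and compute and a tool call to move; the robot and the scene stay as the last step left them, time stands still between calls to the robot, and variables do not carry over. Pictures are saved under pics/ and viewed, at most 10 in all, crops included, and the job is handed in when it is done.

Besides the shell and the picture viewer there is one more tool, called after "Request:" by a JSON object that holds its "name" and its "arguments". step_arm: Moves the arm, as the interface text tells. Its arguments: {"type":"object","properties":{"plan":{"type":"array","items":{"type":"number","minimum":-1,"maximum":1}}},"required":["plan"]}

```bash
mkdir -p pics
cat > h.py <<'E'
import numpy as np, cv2
from bench import status, vision, workorder, trace
def cam(n):
    im=vision.camera(n); return im
def save(im,f): cv2.imwrite('pics/'+f,im[:,:,::-1])
def ray(n,uv,st=None):
    c=vision.camera_info(n); K=np.array(c['K']); d=np.linalg.inv(K)@[uv[0],uv[1],1]
    if n=='wrist':
        from scipy.spatial.transform import Rotation as Ro
        H=np.array(c['hand_eye']); q=st['tool_rot']; R=Ro.from_quat([q[1],q[2],q[3],q[0]]).as_matrix()
        return R@H[:3,3]+np.array(st['tool_pos']), R@H[:3,:3]@d
    R=np.array(c['R']);t=np.array(c['t']); return -R.T@t, R.T@d
def atz(o,d,z): return o+d*(z-o[2])/d[2]
def tri(rs):
    A=0;b=0
    for o,d in rs:
        d=d/np.linalg.norm(d);P=np.eye(3)-np.outer(d,d);A=A+P;b=b+P@o
    return np.linalg.solve(A,b)
E
python3 - <<'E'
from h import *
s=status.read_state(); print(s)
ims={n:cam(n) for n in('scene','top','wrist')}
save(np.vstack([ims['scene']]),'s.png');save(ims['top'],'t.png')
for n in ims:
  for t in('tin_lift_ball','tin_lift_plate','grease_tin','screw_tub'):
    for r in trace(t,n):
      m=r['mask'];ys,xs=np.nonzero(m);print(n,t,round(r['score'],2),np.round(r['box']),xs.mean().round(1),ys.mean().round(1))
  # red blobs
  hsv=cv2.cvtColor(ims[n],cv2.COLOR_RGB2HSV);m=((hsv[...,0]<8)|(hsv[...,0]>172))&(hsv[...,1]>150)&(hsv[...,2]>70)
  k,l,stt,c=cv2.connectedComponentsWithStats(m.astype(np.uint8))
  for i in range(1,k):
    if stt[i,4]>25: print(n,'red',stt[i],c[i].round(1))
E
```

```text
{'time': 0.0, 'joint_pos': array([ 1.37257651e+00,  3.85544595e-01,  6.62069983e-03, -4.95905372e-04,
       -1.19401960e+00, -2.58592429e-01]), 'dq': array([0.00116453, 0.00021611, 0.00029788, 0.00032293, 0.00073215,
       0.00084207]), 'joint_efforts': array([ 1.61342189e-05, -3.90667391e+01,  1.87401402e+01,  4.21991944e+00,
        1.08325822e-02, -2.07118533e-04]), 'tool_pos': array([275.40176789, 560.3694586 , 221.46529262]), 'tool_rot': array([ 1.08004953e-03,  9.74007222e-01, -2.26514295e-01, -1.97954495e-04]), 'contact_force': array([-0.43077332,  0.29193466, -0.68516968]), 'ft_torque': array([ 0.04025044,  0.02113232, -0.03292168]), 'grasp_force': 0.0, 'width': 1.0046528691441945}
scene tin_lift_ball 0.62 [276. 129. 297. 168.] 285.7 145.9
scene tin_lift_ball 0.61 [264. 172. 312. 220.] 290.9 203.2
scene tin_lift_plate 0.66 [263. 173. 310. 221.] 291.1 202.3
scene grease_tin 0.74 [235. 224. 261. 261.] 246.1 242.1
scene grease_tin 0.7 [269. 175. 301. 214.] 285.1 192.7
scene screw_tub 0.66 [344. 233. 367. 265.] 353.2 249.3
scene screw_tub 0.64 [408. 208. 439. 246.] 423.6 225.8

[... 591 characters left out ...]
ase_tin 0.81 [254. 254. 284. 282.] 267.6 266.9
top grease_tin 0.76 [263. 201. 299. 234.] 281.0 216.9
top screw_tub 0.78 [370. 229. 395. 253.] 381.4 239.2
top screw_tub 0.71 [386. 133. 425. 163.] 405.9 149.1
top red [393 133  30  30 727] [407.4 147.4]
top red [ 26 137  39  14 231] [ 43.2 142.8]
top red [240 147  10  10  80] [244.2 151.4]
top red [375 162  10  11  81] [379.5 166.9]
top red [ 25 164   6  20  86] [ 27.8 173.3]
top red [371 229  22  21 362] [381.4 239.1]
top red [449 231  37   5  94] [465.6 232.5]
top red [448 236  37  11 100] [464.4 241.8]
wrist grease_tin 0.83 [598.   3. 640.  20.] 621.3 8.0
wrist red [  0   0  49  19 499] [19.3  7.6]
wrist red [ 28  50  36  44 440] [45.1 71.6]
```

View pics/s.png

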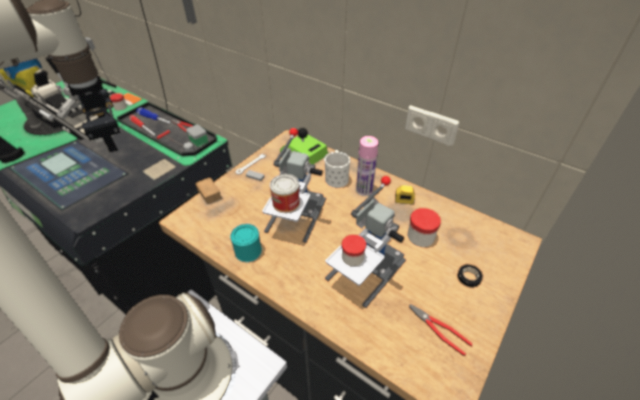

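View pics/t.png

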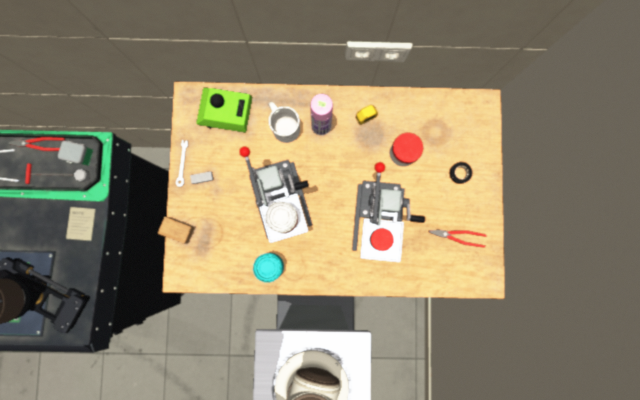

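The scene view shows the tin's lift with its ball at about (294,131) and the tub's lift with its ball at about (386,180). In the top view the balls are at (244,151) and (380,167), the tin at (281,217) and the small tub at (381,239). The turquoise look-alike is at (268,267). The robot's gripper is off to the left.

Run:
```python
from h import *
def T(a,b): 
    rs=[ray('scene',a),ray('top',b)];p=tri(rs);return p.round(1),[round(float(np.linalg.norm(np.cross(p-o,d/np.linalg.norm(d)))),1) for o,d in rs]
print('ball',T((293.6,131.3),(244.2,151.4)))
print('ball2',T((385.6,179.9),(379.5,166.9)))
print('tin',T((285,192.7),(281,217)))
print('plate186',atz(*ray('top',(281.5,217)),180))
print('ball228',atz(*ray('top',(244.2,151.4)),228), 'ball scene',atz(*ray('scene',(293.6,131.3)),228))
im=cv2.imread('pics/t.png');cv2.imwrite('pics/t2.png',cv2.resize(im[125:260,200:350],None,fx=5,fy=4.4,interpolation=cv2.INTER_CUBIC))
im=cv2.imread('pics/s.png');cv2.imwrite('pics/s2.png',cv2.resize(im[110:250,220:370],None,fx=5,fy=4.2,interpolation=cv2.INTER_CUBIC))
```

```text
ball (array([600.3, 163.8, 234.1]), [1.7, 1.7])
ball2 (array([ 570.7, -150.6,  232.8]), [0.7, 0.7])
tin (array([454.4,  81.5, 151.4]), [1.2, 1.2])
plate186 [451.84296921  78.67092248 180.        ]
ball228 [600.43789129 166.19357881 228.        ] ball scene [608.16649597 168.41581122 228.        ]
```

View pics/t2.png

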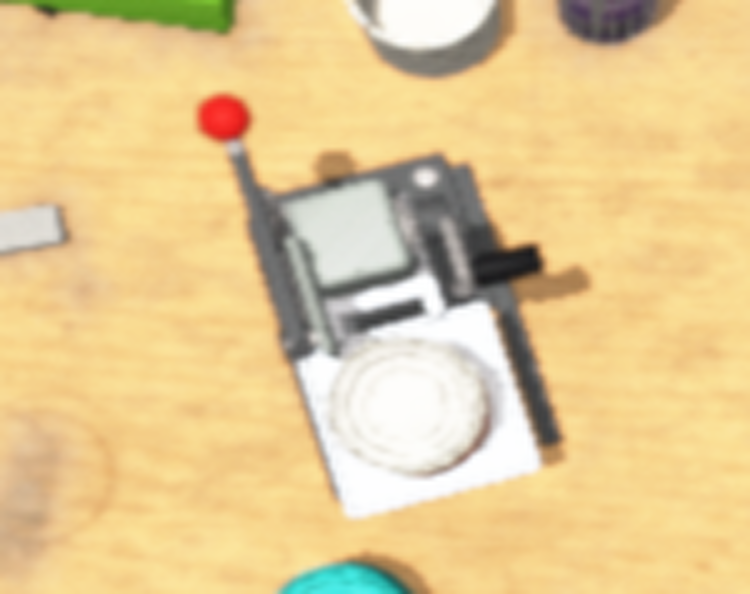

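View pics/s2.png

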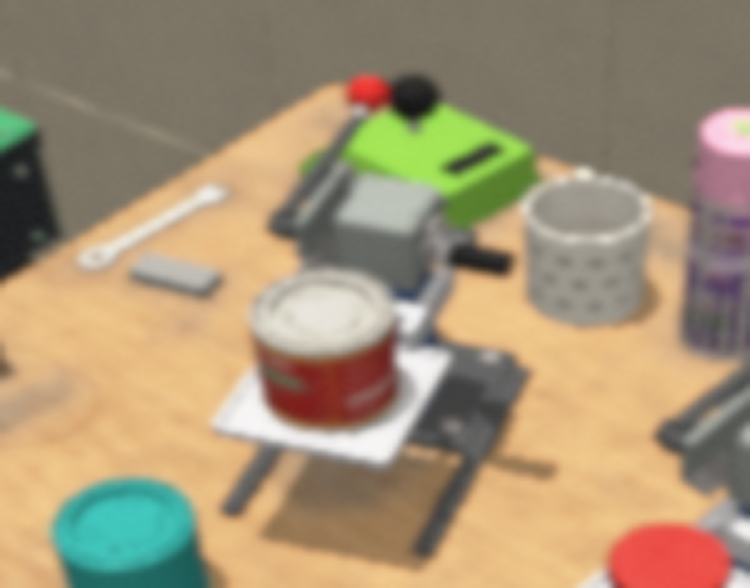

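Ball at about (602,164,230); the lift's x axis is at a yaw of about 17°. I'll rise, travel over to the ball, then turn the tool by 43°.

Request:
{"name": "step_arm", "arguments": {"plan": [0,0,-1,0,0,0,1,0,0,-1,0,0,0,1,0.94,0.42,-0.1,0,0,0,1,0.94,0.42,-0.1,0,0,0,1,0.94,0.42,-0.1,0,0,0,1,0.94,0.42,-0.1,0,0,0,1,0.94,0.42,-0.1,0,0,0,1,0.94,0.42,-0.1,0,0,0,1,0.94,0.42,-0.1,0,0,0,1,0.94,0.42,-0.1,0,0,0,1,0.94,0.42,-0.1,0,0,0,1,0.94,0.42,-0.1,0,0,0,1]}}

```text
time: 1.95
tool_pos: [440.8, 362.1, 297.8]
tool_rot: [-0.0, 0.974, -0.226, 0.0]
contact_force: [-0.6, 0.6, -0.1]
width: 1.003
grasp_force: 0.0
```

Request:
{"name": "step_arm", "arguments": {"plan": [0.94,0.42,-0.1,0,0,0,1,0.94,0.42,-0.1,0,0,0,1,0.94,0.42,-0.1,0,0,0,1,0.94,0.42,-0.1,0,0,0,1,0.94,0.42,-0.1,0,0,0,1,0.94,0.42,-0.1,0,0,0,1,0.94,0.42,-0.1,0,0,0,1,0.94,0.42,-0.1,0,0,0,1,0.94,0.42,-0.1,0,0,0,1,0.94,0.42,-0.1,0,0,0,1]}}

```text
time: 2.95
tool_pos: [605.4, 164.2, 322.7]
tool_rot: [-0.0, 0.974, -0.226, 0.0]
contact_force: [-0.0, 1.1, 0.6]
width: 0.999
grasp_force: 0.0
```

Request:
{"name": "step_arm", "arguments": {"plan": [0,0,0,0,0,-0.9,1,0,0,0,0,0,-0.9,1,0,0,0,0,0,-0.9,1,0,0,0,0,0,-0.9,1,0,0,0,0,0,-0.9,1,0,0,0,0,0,-0.9,1,0,0,0,0,0,-0.9,1,0,0,0,0,0,-0.9,1,0,0,0,0,0,0,1,0,0,0,0,0,0,1]}}

```text
time: 3.95
tool_pos: [604.8, 165.1, 322.5]
tool_rot: [0.0, 0.989, 0.147, -0.0]
contact_force: [0.2, 0.0, -0.7]
width: 0.997
grasp_force: 0.0
```

```bash
cat > look.py <<'E'
from h import *
import sys
s=status.read_state();im=cam('wrist');save(im,sys.argv[1])
print(s['time'],s['tool_pos'].round(1),s['tool_rot'].round(4),s['joint_pos'].round(2))
hsv=cv2.cvtColor(im,cv2.COLOR_RGB2HSV);m=((hsv[...,0]<8)|(hsv[...,0]>172))&(hsv[...,1]>150)&(hsv[...,2]>70)
k,l,stt,c=cv2.connectedComponentsWithStats(m.astype(np.uint8))
for i in range(1,k):
  if stt[i,4]>100:
    b=stt[i];u=(b[0]+(b[2]-1)/2,b[1]+(b[3]-1)/2); o,d=ray('wrist',u,s); print(b,atz(o,d,230).round(1),'o',o.round(1),'tri',tri([(o,d),ray('top',(244.2,151.4)),ray('scene',(293.6,131.3))]).round(1))
for r in trace('tin_lift_ball','wrist'): print(r['score'],r['box'])
print(vision.camera_info('wrist')['hand_eye'])
E
python3 look.py w1.png
```

```text
3.95 [604.8 165.1 322.5] [ 0.      0.9891  0.147  -0.    ] [ 0.52  0.34  0.19  0.   -1.42  1.34]
[305 194  26  25 525] [602.1 166.  230. ] o [672.6 184.  484.5] tri [601.9 165.3 231.7]
[ 548  195   63   44 1899] [665.6 -78.9 230. ] o [672.6 184.  484.5] tri [599.9 111.2 326.2]
[358 277  14  24 123] [530.8  93.5 230. ] o [672.6 184.  484.5] tri [571.7 133.1 285.7]
0.69 [301.7, 194.7, 331.4, 299.4]
[[-2.74855742e-04 -9.66388041e-01 -2.57087685e-01  7.04190297e+01]
 [ 9.99999039e-01  8.36509538e-05 -1.38355425e-03  1.61626389e+00]
 [ 1.35855591e-03 -2.57087818e-01  9.66387090e-01 -1.62013635e+02]
 [ 0.00000000e+00  0.00000000e+00  0.00000000e+00  1.00000000e+00]]
```

View pics/w1.png

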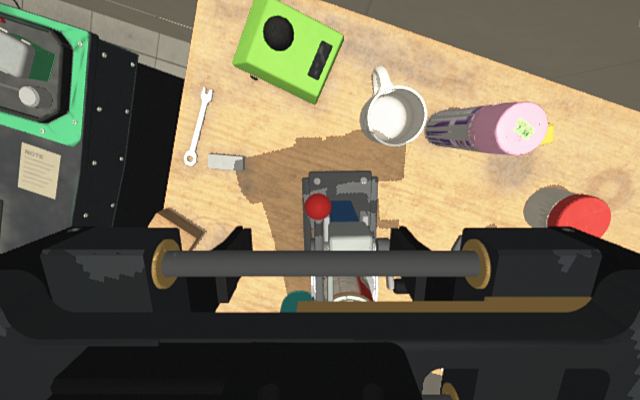

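The wrist view shows the ball at (318,207), midway between the fingers, with the bar aligned to the tool's x axis. Measured ball position is about (602,165.5,230). Next I descend and pinch.

Request:
{"name": "step_arm", "arguments": {"plan": [-0.1,-0.05,0.8,0,0,0,1,0,0,0.8,0,0,0,1,0,0,0.8,0,0,0,1,0,0,0.7,0,0,0,1,0,0,0.7,0,0,0,1,0,0,0.7,0,0,0,1,0,0,0,0,0,0,1,0,0,0,0,0,0,1]}}

```text
time: 4.85
tool_pos: [602.4, 165.6, 210.4]
tool_rot: [0.0, 0.989, 0.148, 0.0]
contact_force: [1.6, -0.2, 0.1]
width: 0.998
grasp_force: 0.0
```

Request:
{"name": "step_arm", "arguments": {"plan": [0,0,0,0,0,0,-1,0,0,0,0,0,0,-1,0,0,0,0,0,0,-1,0,0,0,0,0,0,-1,0,0,0,0,0,0,-1,0,0,0,0,0,0,-1,0,0,0,0,0,0,-1,0,0,0,0,0,0,-1]}}

```text
time: 5.65
tool_pos: [602.1, 165.6, 210.0]
tool_rot: [0.0, 0.989, 0.148, -0.0]
contact_force: [-0.5, 0.0, 0.0]
width: 0.356
grasp_force: 0.0
```

Request:
{"name": "step_arm", "arguments": {"plan": [0,0,0,0,0,0,-1,0,0,0,0,0,0,-1,0,0,0,0,0,0,-1,0,0,0,0,0,0,-1]}}

```text
time: 6.05
tool_pos: [601.7, 167.0, 209.9]
tool_rot: [-0.001, 0.989, 0.148, 0.0]
contact_force: [-2.0, 4.9, -0.6]
width: 0.28
grasp_force: 30.0
```

Request:
{"name": "step_arm", "arguments": {"plan": [-0.03,-0.05,-0.16,0,0,0,-1,-0.04,0,-0.16,0,0,0,-1,-0.04,0,-0.16,0,0,0,-1,-0.05,0,-0.16,0,0,0,-1,-0.05,0,-0.16,0,0,0,-1,-0.06,0,-0.16,0,0,0,-1,-0.06,0,-0.16,0,0,0,-1,-0.07,0,-0.16,0,0,0,-1,0,0,0,0,0,0,-1,0,0,0,0,0,0,-1]}}

```text
time: 7.05
tool_pos: [592.0, 163.9, 242.1]
tool_rot: [-0.0, 0.989, 0.148, 0.0]
contact_force: [0.0, 4.0, -2.0]
width: 0.284
grasp_force: 30.0
```

Run:
```python
from h import *
im=cam('scene');save(im,'s3.png')
cv2.imwrite('pics/s3c.png',cv2.resize(im[110:250,220:370,::-1],None,fx=5,fy=4.2,interpolation=cv2.INTER_CUBIC))
```

```text
(no output)
```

View pics/s3c.png

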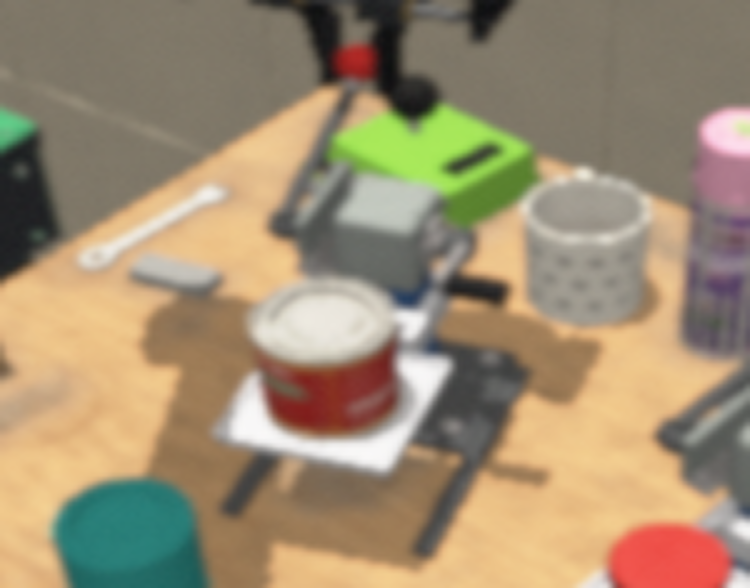

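The ball is held and raised at about (355,60) in the crop, with the pawl visibly up. The tin stands at about (325,360) and the plate has just begun to sink. I'll hold for about 9.5 s.

Request:
{"name": "step_arm", "arguments": {"plan": [0,0,0,0,0,0,-1,0,0,0,0,0,0,-1,0,0,0,0,0,0,-1,0,0,0,0,0,0,-1,0,0,0,0,0,0,-1,0,0,0,0,0,0,-1,0,0,0,0,0,0,-1,0,0,0,0,0,0,-1,0,0,0,0,0,0,-1,0,0,0,0,0,0,-1,0,0,0,0,0,0,-1,0,0,0,0,0,0,-1]}}

```text
time: 8.3
tool_pos: [592.1, 163.9, 242.0]
tool_rot: [-0.0, 0.989, 0.148, -0.0]
contact_force: [-0.6, 4.4, -1.1]
width: 0.28
grasp_force: 30.0
```

Request:
{"name": "step_arm", "arguments": {"plan": [0,0,0,0,0,0,-1,0,0,0,0,0,0,-1,0,0,0,0,0,0,-1,0,0,0,0,0,0,-1,0,0,0,0,0,0,-1,0,0,0,0,0,0,-1,0,0,0,0,0,0,-1,0,0,0,0,0,0,-1,0,0,0,0,0,0,-1,0,0,0,0,0,0,-1,0,0,0,0,0,0,-1,0,0,0,0,0,0,-1]}}

```text
time: 9.5
tool_pos: [592.1, 163.9, 242.1]
tool_rot: [-0.0, 0.989, 0.148, -0.0]
contact_force: [-1.4, 4.1, -1.2]
width: 0.277
grasp_force: 30.0
```

Request:
{"name": "step_arm", "arguments": {"plan": [0,0,0,0,0,0,-1,0,0,0,0,0,0,-1,0,0,0,0,0,0,-1,0,0,0,0,0,0,-1,0,0,0,0,0,0,-1,0,0,0,0,0,0,-1,0,0,0,0,0,0,-1,0,0,0,0,0,0,-1,0,0,0,0,0,0,-1,0,0,0,0,0,0,-1,0,0,0,0,0,0,-1,0,0,0,0,0,0,-1]}}

```text
time: 10.7
tool_pos: [592.1, 163.9, 242.1]
tool_rot: [-0.0, 0.989, 0.148, 0.0]
contact_force: [-1.1, 6.3, -1.7]
width: 0.281
grasp_force: 30.0
```

Request:
{"name": "step_arm", "arguments": {"plan": [0,0,0,0,0,0,-1,0,0,0,0,0,0,-1,0,0,0,0,0,0,-1,0,0,0,0,0,0,-1,0,0,0,0,0,0,-1,0,0,0,0,0,0,-1,0,0,0,0,0,0,-1,0,0,0,0,0,0,-1,0,0,0,0,0,0,-1,0,0,0,0,0,0,-1,0,0,0,0,0,0,-1,0,0,0,0,0,0,-1]}}

```text
time: 11.9
tool_pos: [592.1, 163.9, 242.0]
tool_rot: [0.0, 0.989, 0.148, -0.0]
contact_force: [-1.7, 4.2, -2.8]
width: 0.277
grasp_force: 30.0
```

Request:
{"name": "step_arm", "arguments": {"plan": [0,0,0,0,0,0,-1,0,0,0,0,0,0,-1,0,0,0,0,0,0,-1,0,0,0,0,0,0,-1,0,0,0,0,0,0,-1,0,0,0,0,0,0,-1,0,0,0,0,0,0,-1,0,0,0,0,0,0,-1,0,0,0,0,0,0,-1,0,0,0,0,0,0,-1,0,0,0,0,0,0,-1,0,0,0,0,0,0,-1]}}

```text
time: 13.1
tool_pos: [592.1, 163.9, 242.0]
tool_rot: [-0.0, 0.989, 0.148, -0.0]
contact_force: [-2.1, 4.5, -2.1]
width: 0.28
grasp_force: 30.0
```

Request:
{"name": "step_arm", "arguments": {"plan": [0,0,0,0,0,0,-1,0,0,0,0,0,0,-1,0,0,0,0,0,0,-1,0,0,0,0,0,0,-1,0,0,0,0,0,0,-1,0,0,0,0,0,0,-1,0,0,0,0,0,0,-1,0,0,0,0,0,0,-1,0,0,0,0,0,0,-1,0,0,0,0,0,0,-1,0,0,0,0,0,0,-1,0,0,0,0,0,0,-1]}}

```text
time: 14.3
tool_pos: [592.1, 163.9, 242.0]
tool_rot: [0.0, 0.989, 0.148, -0.0]
contact_force: [-1.6, 4.0, -2.8]
width: 0.276
grasp_force: 30.0
```

Request:
{"name": "step_arm", "arguments": {"plan": [0,0,0,0,0,0,-1,0,0,0,0,0,0,-1,0,0,0,0,0,0,-1,0,0,0,0,0,0,-1,0,0,0,0,0,0,-1,0,0,0,0,0,0,-1,0,0,0,0,0,0,-1,0,0,0,0,0,0,-1,0,0,0,0,0,0,-1,0,0,0,0,0,0,-1,0,0,0,0,0,0,-1,0,0,0,0,0,0,-1]}}

```text
time: 15.5
tool_pos: [592.1, 163.8, 242.1]
tool_rot: [0.0, 0.989, 0.148, -0.0]
contact_force: [-2.9, 4.6, -2.0]
width: 0.278
grasp_force: 30.0
```

Request:
{"name": "step_arm", "arguments": {"plan": [0,0,0,0,0,0,-1,0,0,0,0,0,0,-1,0,0,0,0,0,0,-1,0,0,0,0,0,0,-1,0,0,0,0,0,0,-1,0,0,0,0,0,0,-1,0,0,0,0,0,0,-1,0,0,0,0,0,0,-1,0,0,0,0,0,0,-1,0,0,0,0,0,0,-1,0,0,0,0,0,0,-1,0,0,0,0,0,0,-1]}}

```text
time: 16.7
tool_pos: [592.1, 163.9, 242.0]
tool_rot: [0.0, 0.989, 0.148, -0.0]
contact_force: [-2.4, 4.2, -2.3]
width: 0.278
grasp_force: 30.0
```

Run:
```python
from h import *
print(status.read_state()['time'])
im=cam('scene')
a=None
for r in trace('grease_tin','scene')[:3]: print(r['score'],r['box'])
print([r['box'] for r in trace('tin_lift_plate','scene')[:2]])
for _ in range(3): cam('top')
im2=cam('scene'); d=np.abs(im2.astype(int)-im).max(2)[150:260,220:340]; print('moved px',(d>40).sum())
cv2.imwrite('pics/s4c.png',cv2.resize(im2[110:250,220:370,::-1],None,fx=5,fy=4.2,interpolation=cv2.INTER_CUBIC))
```

```text
16.7
0.7 [232.2, 221.4, 260.6, 258.7]
0.59 [271.1, 198.1, 303.1, 234.1]
[[266.9, 193.9, 310.1, 241.3], [276.1, 119.0, 293.5, 167.4]]
moved px 0
```

View pics/s4c.png

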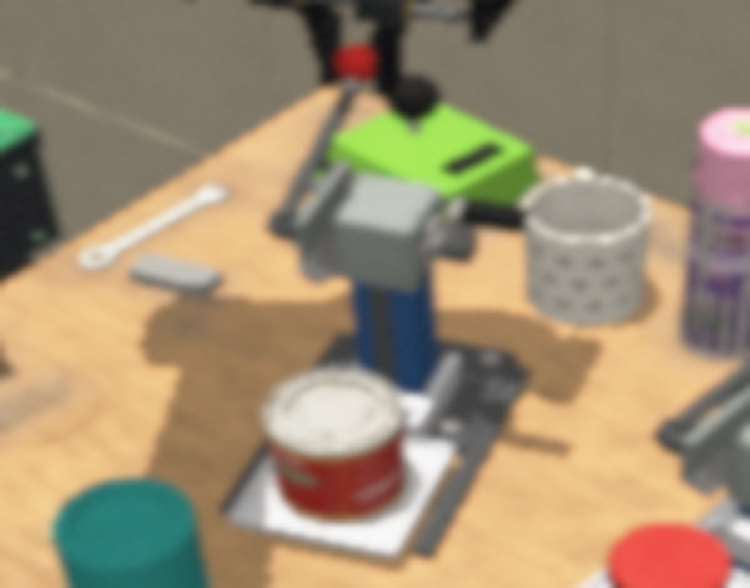

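The plate now rests on its stop at about (345,500) in the crop, with the tin upright and nothing moving. I'll lower the pawl back along its arc.

Request:
{"name": "step_arm", "arguments": {"plan": [0.07,0,0.16,0,0,0,-1,0.06,0,0.16,0,0,0,-1,0.06,0,0.16,0,0,0,-1,0.05,0,0.16,0,0,0,-1,0.05,0,0.16,0,0,0,-1,0.04,0,0.16,0,0,0,-1,0.04,0,0.16,0,0,0,-1,0,0,0,0,0,0,-1,0,0,0,0,0,0,-1]}}

```text
time: 17.95
tool_pos: [600.7, 166.6, 214.3]
tool_rot: [0.0, 0.989, 0.148, -0.0]
contact_force: [-2.9, 5.4, -1.1]
width: 0.281
grasp_force: 30.0
```

Request:
{"name": "step_arm", "arguments": {"plan": [0.02,0,0.1,0,0,0,-1,0,0,0,0,0,0,-1,0,0,0,0,0,0,-1]}}

```text
time: 18.25
tool_pos: [601.2, 166.8, 211.9]
tool_rot: [0.0, 0.989, 0.148, -0.0]
contact_force: [-3.5, 5.6, -0.0]
width: 0.279
grasp_force: 30.0
```

Now I release the ball, opening fully, then rise.

Request:
{"name": "step_arm", "arguments": {"plan": [0,0,0,0,0,0,1,0,0,0,0,0,0,1,0,0,0,0,0,0,1,0,0,0,0,0,0,1,0,0,0,0,0,0,1,0,0,0,0,0,0,1,0,0,0,0,0,0,1,0,0,0,0,0,0,1]}}

```text
time: 19.05
tool_pos: [601.5, 166.7, 211.5]
tool_rot: [0.0, 0.989, 0.148, -0.0]
contact_force: [0.0, -0.7, -0.1]
width: 0.917
grasp_force: 0.0
```

Request:
{"name": "step_arm", "arguments": {"plan": [0,0,-0.4,0,0,0,1,0,0,-0.6,0,0,0,1,0,0,-0.8,0,0,0,1,0,0,-0.8,0,0,0,1,0,0,-0.8,0,0,0,1,0,0,-0.8,0,0,0,1,0,0,-0.3,0,0,0,1,0,0,0,0,0,0,1,0,0,0,0,0,0,1]}}

```text
time: 19.95
tool_pos: [601.0, 166.7, 323.2]
tool_rot: [-0.0, 0.989, 0.148, -0.001]
contact_force: [0.5, 0.7, -0.2]
width: 1.002
grasp_force: 0.0
```

```bash
python3 look.py w2.png | head -3
python3 - <<'E'
from h import *
im2=cam('scene');hsv=cv2.cvtColor(im2,cv2.COLOR_RGB2HSV);m=((hsv[...,0]<8)|(hsv[...,0]>172))&(hsv[...,1]>150)&(hsv[...,2]>70)
k,l,stt,c=cv2.connectedComponentsWithStats(m.astype(np.uint8))
print([(c[i].round(1),stt[i,4]) for i in range(1,k) if stt[i,4]>25])
cv2.imwrite('pics/s5c.png',cv2.resize(im2[110:270,220:400,::-1],None,fx=4,fy=3.7,interpolation=cv2.INTER_CUBIC))
E
```

```text
19.95 [601.  166.7 323.2] [-0.00e+00  9.89e-01  1.48e-01 -7.00e-04] [ 0.53  0.34  0.18 -0.   -1.42  1.34]
[308 190  26  26 528] [602.2 165.9 230. ] o [669.1 185.8 485.1] tri [601.9 165.3 231.7]
[ 549  193   63   46 2002] [663.3 -78.3 230. ] o [669.1 185.8 485.1] tri [598.6 111.3 326.6]
[(array([116.2,  97.2]), np.int32(75)), (array([136.4, 120.9]), np.int32(54)), (array([184. , 123.8]), np.int32(39)), (array([293.5, 131.7]), np.int32(43)), (array([385.6, 180. ]), np.int32(67)), (array([424.9, 220.3]), np.int32(574)), (array([287.7, 224.6]), np.int32(185)), (array([353.2, 244.7]), np.int32(386)), (array([446.2, 333. ]), np.int32(347))]
```

View pics/s5c.png

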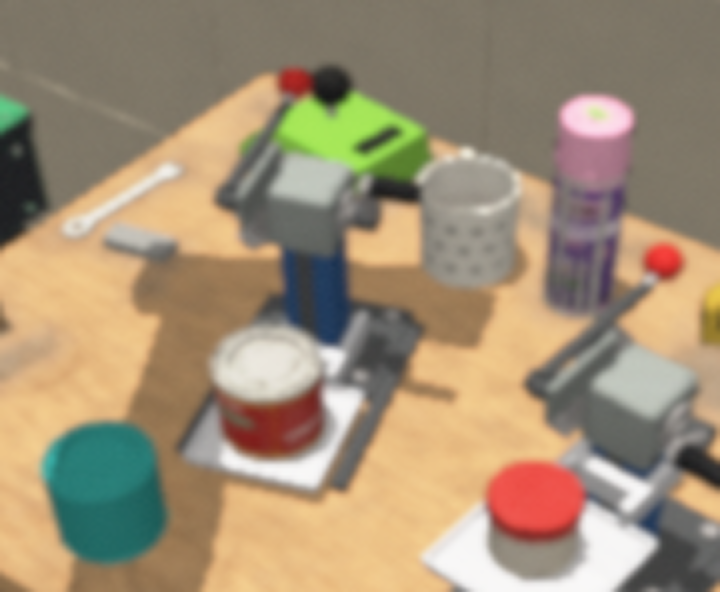

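The ball is back at its resting pixel, (293.5,131.7) against (293.6,131.3) at the start. The tin stands on the lowered plate at about (270,390) in the crop, and the tub is still up at about (535,520).

```bash
python3 -c "
from bench import workorder
print(workorder.close_job())"
```

```text
the job is handed in; nothing more can be done
None
```

I handed the job in at about 20 s on the robot's clock: the tin's plate is down on its stop with the tin upright, the pawl is back in the ratchet, and the tub's lift is still wound up (checked in the last pictures; no verdict was returned).

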